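# Load film guide rollers into a V-cradle and chock them

### The job

Push the loose roller along the cradle's rails so that it rolls into the empty V beside the roller already there, without lifting it off the rails. Then throw the red-knobbed lever fully over so that the yellow chock stands up behind it. Only then pick up the third roller from the bench and lay it gently on top, in the valley between the two, square with them and with its ends level with theirs; leave all three at rest and do not disturb the other things on the bench.

Things in the scene. Friction and masses are not known exactly. Their poses are not given: they have to be found in the camera images.
- cradle: V-cradle fixed on the bench, 245x150 mm (x -150 to +95, +x away from the robot). Origin on the bench midway between its two Vs. Two black plates at y = -55 and +55, 14 mm thick; their tops are rails at z = 36 mm. Vs across them at x = -27 and +27, 32 mm wide, 7.5 mm deep. Beyond x = 46 a horn rises to z = 64; at x = -150 to -137 a lip to z = 45. Chock shaft out to y = 126 at x = -52, below z = 38
- v_near (a point): point on the cradle at x = -27, z = 56 mm: the middle of a roller's axis when it sits in the near V, the empty one. On the flat rails a roller's axis is 61 mm up, so it drops 5 mm into the V. Axes as the cradle's
- v_far (a point): point on the cradle at x = +27, z = 56 mm: where the middle of a roller's axis lies in the far V; axes as the cradle's
- nest (a point): point on the cradle at x = 0, z = 98 mm: where the middle of the third roller's axis lies when it rests in the valley on the two others, whose tops are 81 mm above the bench; axes as the cradle's
- chock (a joint): angle of the yellow chock, rad: 0 folded below the rails, 1.379 (its stop) raised between the plates, 25 mm above the rails, leaning back 15 degrees, 2 mm behind a roller in the near V. Starts near 0; turns about the cradle's y axis at x = -52, z = 29 mm; stays where left (friction 0.13 N m). Worked by the lever
- lever_knob (a point): centre of the red ball knob, 24 mm, on the steel lever, 90 mm from the chock's shaft, in the plane y = +120 mm of the cradle (left side). Chock folded: the lever leans 40 degrees back towards the robot (knob x = -110, z = 98 mm); it passes upright and at its stop leans 39 degrees forward (knob x = +5, z = 99). A push of 3 to 6 N on the knob towards the cradle's +x swings it
- roller_a: film guide roller that already sits in the far V: aluminium, 50 mm in diameter and 150 mm long with a 12 mm thick steel stub shaft 12 mm long on each end, about 0.35 kg. Origin at mid-length on its axis, which is its y axis; x and z turn as it rolls
- roller_b: the roller to be rolled in, the same as roller_a: it lies across the cradle's rails nearer to the robot, 50 to 80 mm before the empty V, up to 4 degrees out of square. It rolls freely. Origin and axes as roller_a
- roller_c: the third roller, the same as roller_a, lying on the bench to the right of the cradle, axis 25 mm up. Origin and axes as roller_a
- brush: bystander: black antistatic brush, 24x160x10 mm, on the bench; origin under its centre
- glue_syringe: bystander: grey adhesive syringe with an orange tip, 28x102x22 mm, lying on the bench; origin under its centre
- jig_plate: bystander: light grey carrier plate with four black windows, 50x100x12 mm, on the bench; origin under its centre

How it is judged:
On the way, in this order (a step that is already met when the one before it is completed fails the run):
1. the second roller has been rolled into the empty V, chock still folded (x of roller_a in the frame of v_far between -0.005 and 0.005 m and y of roller_a in the frame of v_far between -0.025 and 0.025 m and z of roller_a in the frame of v_far between -0.004 and 0.004 m and angle between the y axis of each of roller_a, roller_b and the y axis of cradle, either way round below 0.06 rad and x of roller_b in the frame of v_near between -0.005 and 0.005 m and y of roller_b in the frame of v_near between -0.025 and 0.025 m and z of roller_b in the frame of v_near between -0.004 and 0.004 m and value of joint chock below 0.5 rad), for 0.2 s.
2. the lever is thrown fully over and the chock stands behind the roller in the V (x of roller_a in the frame of v_far between -0.005 and 0.005 m and y of roller_a in the frame of v_far between -0.025 and 0.025 m and z of roller_a in the frame of v_far between -0.004 and 0.004 m and angle between the y axis of each of roller_a, roller_b and the y axis of cradle, either way round below 0.06 rad and x of roller_b in the frame of v_near between -0.005 and 0.005 m and y of roller_b in the frame of v_near between -0.025 and 0.025 m and z of roller_b in the frame of v_near between -0.004 and 0.004 m and value of joint chock above 1.28 rad), for 0.2 s.
3. the third roller lies in the valley on the chocked pair (all of step 2 and x of roller_c in the frame of nest between -0.006 and 0.006 m and y of roller_c in the frame of nest between -0.025 and 0.025 m and z of roller_c in the frame of nest between -0.005 and 0.005 m and angle between the y axis of roller_c and the y axis of cradle, either way round below 0.06 rad), for 0.2 s.
At the end, for the whole second after the job is handed in: Lower rollers seated in their Vs (axis within 5 mm across, 4 mm in height), third in the valley on them (6 mm across, 5 mm in height); all within 25 mm lengthwise and 0.06 rad of square, at rest; chock upright (joint above 1.28) (all of step 3 and linear speed of each of roller_a, roller_b, roller_c below 0.02 m/s); the robot touches nothing.
It fails at once if the second roller is lifted off the rails (more than 20 mm) (z of roller_b in the frame of v_near above 0.025 m).
It fails at once if the first roller is knocked out of its V (z of roller_a in the frame of v_far above 0.006 m).
It fails at once if the third roller is pressed hard onto the lower ones (more than 80 N) (contact force between roller_c and roller_a above 80 N or contact force between roller_c and roller_b above 80 N).
It fails at once if the third roller is dropped or slammed into the valley (faster than 0.3 m/s within the last 20 mm) (distance between roller_c and nest below 0.02 m and linear speed of roller_c above 0.3 m/s).
It fails at once if a bystander is moved by more than 20 mm (distance of any of brush, glue_syringe, jig_plate from where it was at the start of the episode above 0.02 m).
It also fails if it takes over 51 s, if anything falls off the work surface, if the arm or the gripper's body presses on something with over 40 N, if the wrist force passes 120 N, or if a joint passes its speed limit or range.

### The arm

A 6-joint arm with a two-finger parallel gripper is mounted at the origin on a cart in front of the work surface, level with it; the furniture and walls round the work are solid. World frame = base frame: x ahead of the robot, y to its left, z up, the work surface at z = 0. Lengths are in m, angles in rad, forces in N, time in s.
With the tool pointing down it reaches from about 0.25 to 0.775 m from the base axis. Payload 4 kg.
Tool frame: the origin (TCP) lies between the finger pads; the fingertips stand 14 mm ahead of it and the grasp point (between the pads) lies 5 mm behind it (nose_length is the distance from the TCP to the fingertips, in m); z points along the fingers, y is the line along which they close (so a half turn about z gives the same grasp; the last joint's range is limited). The gripper opens to 94 mm and grips with 3 to 60 N. Pads are 16 mm wide; open, the fingers measure 119 mm over their backs; the gripper's body (75 mm by 177 mm) begins 78 mm behind the grasp point.
Start: joints at [1.076, 0.087, 1.371, -0, 1.684, -0.103], TCP at [0.21, 0.508, 0.22] pointing down, gripper open.
Joint ranges: [-3.1, 3.1], [-0.76, 2.03], [0.27, 2.55], [-1.08, 4.22], [0.17, 2.65], [-2.57, 2.57]. Speed limits (rad/s): [2.79, 2.79, 3.14, 3.14, 3.14, 3.14].

### API

Orientations are given as [roll, pitch, yaw] about the fixed x, y, z axes, in that order (R = Rz(yaw) Ry(pitch) Rx(roll)).
In Python, from bench import * gives the robot as it stands.
- The arm moves only by the tool move_arm, never from a script. Its argument "steps" is one flat list of numbers, 7 for each row, row after row: the turn, a rotation vector about the world's x, y, z in rad, then the shift along the world's x, y, z in m, then the opening, from 0 (shut) to 1 (fully open). A call has 1 to 12 rows; each row is the pose to reach, as a shift and turn from the pose commanded when the call began; what a row does not reach only later rows make up. A row lasts 1/10 s, in which the tool goes at most 50 mm and 8.59 degrees, less where a joint would pass 70% of its speed; a pose out of reach is approached as far as the arm can. A call with a gripper value outside its range is refused whole. The fingers move at their own pace and stop on an object; the grip force is fixed at half the most. Time passes only in rows, so rows that repeat a pose let the fingers close. It gives the time, the measured TCP pose, the force, the opening and the grip force at its end, in the units of the state.
- get_obs(): the state, without advancing time (a new reading comes with each control period).
- snapshot(name): name is "scene" or "top" or "wrist"; returns (picture, depth): 480x640x3 uint8, red, green, blue; 480x640 float32, m along the optical axis (not along the pixel's ray), 0 where there is no reading.
- camera_model(name): a dict with "fx", "fy", "cx", "cy" (pixels), "rvec" (rotation vector, rad) and "tvec" (3), from world to camera coordinates, as OpenCV has them. Camera axes: x right, y down, z forward; pixel columns grow to the right and rows downward; lengths in m; the calibration is good to about 2 mm. A picture is of the moment at which its call begins: read the wrist's pose just before it. camera_model takes no time and is no camera call; for the wrist camera it gives the pose at the moment of the call.
- close_job(): hands the job in; it is judged then, once.
Trained networks look in the newest picture that a camera, given by its name, has taken for a name from the list of things; names that differ only in an ending like _2 or _b are one class to them, and where a whole thing is asked for, a point or a joint stands for the part that bears it (a point fixed in the world has none). Each returns a list of dicts, best first, with "score" (0 to 1); they miss things now and then, are a little off and sometimes report something else, mostly with a low value. They report only what shows in the picture. A call takes as long as a camera call.
- silhouettes(camera, target): "pixels" (480x640 bool, what is visible of it) and "uv" ([column, row] in pixels, amid what is visible of it).
- spot_point(camera, target): "uv" ([column, row] in pixels: a listed point, or the origin of a listed thing).
The state is a dict: "time": time; "joint_positions": joint angles; "qvel": joint speeds; "joint_torque": joint torques, N m; "tool_pos": TCP position; "ee_rot": TCP orientation; "wrist_force": force on the tool from outside, world axes, zero at the start; "wrist_torque": the same for the moment, N m; "width": finger opening in m; "finger_force": force on a finger pad.
Only numpy, scipy, OpenCV 4.12 (cv2) and the standard library are available. Lean on these libraries where they do the work, as an engineer would, in place of code of your own. Each camera call takes 0.05 s, during which the arm holds its last target. There are 200 camera calls.

## Working session

There is one attempt and no reset: what is moved stays moved. The work goes in short steps, Python scripts to look and compute and a tool call to move; the robot and the scene stay as the last step left them, time stands still between calls to the robot, and variables do not carry over. Pictures are saved under pics/ and viewed, at most 10 in all, crops included, and the job is handed in when it is done.

Besides the shell and the picture viewer there is one more tool, called after "Request:" as name(argument=value, ...) on one line, values as JSON. move_arm: Moves the arm, as the interface text tells. Its arguments: {"type":"object","properties":{"steps":{"type":"array"}},"required":["steps"]}

```bash
mkdir -p pics; ls; cat > h.py <<'E'
from bench import *
import numpy as np, cv2
def cam(n):
    m=camera_model(n); R=cv2.Rodrigues(np.array(m["rvec"],float))[0]
    return m,R,np.array(m["tvec"],float).ravel()
def cloud(n,d,mask):
    m,R,t=cam(n); v,u=np.nonzero(mask&(d>0)); z=d[v,u]
    P=np.c_[(u-m["cx"])/m["fx"]*z,(v-m["cy"])/m["fy"]*z,z]
    return (P-t)@R
def ray(n,uv,z):
    m,R,t=cam(n); d=R.T@np.array([(uv[0]-m["cx"])/m["fx"],(uv[1]-m["cy"])/m["fy"],1]); c=-R.T@t
    return c+d*(z-c[2])/d[2]
E
python3 - <<'E'
from h import *
im={}
for n in("top","scene"):
    p,d=snapshot(n); im[n]=p
    for t in["cradle","roller_a","lever_knob","brush","glue_syringe","jig_plate"]:
        for s in silhouettes(n,t)[:4]:
            P=cloud(n,d,s["pixels"])
            if len(P)<5: continue
            c=P.mean(0);w,V=np.linalg.eigh(np.cov(P[:,:2].T));a=V[:,1]
            print(n,t,round(s["score"],2),np.round(s["uv"]),len(P),c.round(3),"ax",np.degrees(np.arctan2(a[1],a[0])).round(1),"zmax",np.percentile(P[:,2],95).round(3))
    for t in["v_near","v_far","nest","cradle","lever_knob","roller_a"]:
        print(n,t,[(np.round(s["uv"],1),round(s["score"],2)) for s in spot_point(n,t)[:4]])
    np.savez(n,p=p,d=d)
    cv2.imwrite(f"pics/{n}.png",p[...,::-1])
print(get_obs()["time"])
E
```

```text
pics
top cradle 0.68 [288. 222.] 6735 [ 0.585 -0.147  0.02 ] ax 167.6 zmax 0.064
top roller_a 0.94 [287. 251.] 2549 [ 0.536 -0.154  0.081] ax 82.3 zmax 0.088
top roller_a 0.77 [414. 242.] 2421 [ 0.554 -0.371  0.045] ax 152.4 zmax 0.052
top roller_a 0.74 [296. 186.] 2454 [ 0.643 -0.16   0.076] ax 85.2 zmax 0.083
top lever_knob 0.85 [229. 233.] 603 [ 0.555 -0.081  0.06 ] ax 101.0 zmax 0.112
top brush 0.92 [372. 331.] 752 [ 0.39  -0.296  0.009] ax 142.4 zmax 0.014
top glue_syringe 0.7 [390. 160.] 442 [ 0.708 -0.337  0.017] ax 154.8 zmax 0.022
top jig_plate 0.68 [433. 171.] 1406 [ 0.688 -0.415  0.009] ax 149.0 zmax 0.012
top jig_plate 0.21 [296. 186.] 2525 [ 0.644 -0.161  0.075] ax 85.2 zmax 0.083
top v_near [(array([293.3, 217.8]), 0.71)]
top v_far [(array([295.3, 187.2]), 0.76), (array([430.1, 171.3]), 0.34)]
top nest [(array([290.9, 201.2]), 0.61)]
top cradle [(array([295.6, 203.1]), 0.88)]
top lever_knob [(array([215. , 254.6]), 0.83)]
top roller_a [(array([287.4, 248.5]), 0.95), (array([413.2, 242.6]), 0.74), (array([297.3, 188.5]), 0.63)]
scene cradle 0.9 [280. 298.] 6301 [ 0.558 -
[... 531 characters left out ...]
03. 200.] 379 [ 0.703 -0.331  0.014] ax 155.3 zmax 0.021
scene glue_syringe 0.66 [281. 300.] 6500 [ 0.559 -0.131  0.02 ] ax 178.8 zmax 0.064
scene jig_plate 0.7 [333. 188.] 761 [ 0.69  -0.41   0.008] ax 146.6 zmax 0.011
scene jig_plate 0.3 [282. 295.] 6496 [ 0.559 -0.131  0.021] ax 178.0 zmax 0.064
scene v_near [(array([274.4, 258.6]), 0.67)]
scene v_far [(array([253.2, 237.1]), 0.75)]
scene nest [(array([268.8, 227.4]), 0.62)]
scene cradle [(array([266.8, 268.1]), 0.93), (array([298.1, 274.2]), 0.69)]
scene lever_knob [(array([244.9, 302.2]), 0.89), (array([413.3, 301.8]), 0.45)]
scene roller_a [(array([256.3, 239.8]), 0.89), (array([295.6, 272.5]), 0.83), (array([369.6, 223. ]), 0.82)]
1.3
```

View pics/top.png

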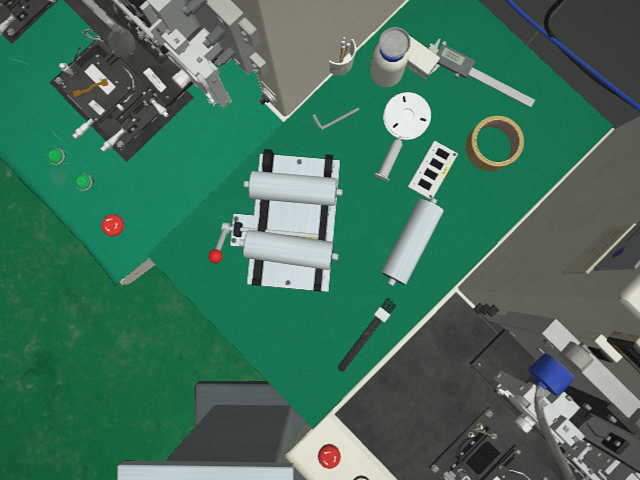

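```bash
python3 - <<'E'
from h import *
Z=np.load("top.npz");p,d=Z["p"],Z["d"]
# refit rollers w/ top ridge; project known points
for n,uv,z in[("A",(297.3,188.5),.056),("B",(287.4,248.5),.061),("C",(413.2,242.6),.025),("knob",(215,254.6),.098),("vnear",(293.3,217.8),.056),("vfar",(295.3,187.2),.056),("nest",(290.9,201.2),.098),("cr",(295.6,203.1),0)]:
    print(n,ray("top",uv,z).round(4))
for n,uv,z in[("A",(256.3,239.8),.056),("B",(295.6,272.5),.061),("C",(369.6,223),.025),("knob",(244.9,302.2),.098),("vnear",(274.4,258.6),.056),("vfar",(253.2,237.1),.056),("nest",(268.8,227.4),.098),("cr",(266.8,268.1),0)]:
    print("scene",n,ray("scene",uv,z).round(4))
m,R,t=cam("top");print("topcam",(-R.T@t).round(3),m["fx"])
m,R,t=cam("scene");print("scenecam",(-R.T@t).round(3))
P=cloud("top",d,np.ones_like(d,bool))
# fit rollers: upper surface cyl fit via both clouds
from scipy.optimize import least_squares
P=np.r_[P,cloud("scene",np.load("scene.npz")["d"],np.ones_like(d,bool))]
for n,c,z,yaw in[("A",(.643,-.155),.056,85),("B",(.536,-.147),.061,81),("C",(.55,-.366),.025,153)]:
    q=P.copy()
    x=np.array([*c,np.radians(yaw)])
    for k in range(6):
        a=np.array([np.cos(x[2]),np.sin(x[2])]);nn=np.array([-a[1],a[0]])
        e=(q[:,:2]-x[:2]);s=e@a;h=e@nn
        r=np.hypot(h,q[:,2]-z); k_=(abs(r-.025)<.008)&(abs(s)<.09)&(q[:,2]>z+.003)
        def f(y):
            b=np.array([-np.sin(y[2]),np.cos(y[2])]);w=q[k_]
            return np.hypot((w[:,:2]-y[:2])@b,w[:,2]-z-y[3])-.025
        r_=least_squares(f,[*x,0],loss="soft_l1",f_scale=.002).x
        x=r_[:3]; 
        a=np.array([np.cos(x[2]),np.sin(x[2])]);s=(q[k_][:,:2]-x[:2])@a
        x[:2]+=a*(np.percentile(s,1)+np.percentile(s,99))/2
    print(n,x[:2].round(4),np.degrees(x[2]).round(2),"dz",r_[3].round(4),k_.sum(),"len",np.ptp(np.percentile(s,[1,99])).round(3))
E
```

```text
A [ 0.6454 -0.1674  0.056 ]
B [ 0.5386 -0.1512  0.061 ]
C [ 0.5523 -0.376   0.025 ]
knob [ 0.5257 -0.0314  0.098 ]
vnear [ 0.5932 -0.1608  0.056 ]
vfar [ 0.6477 -0.1639  0.056 ]
nest [ 0.617  -0.1588  0.098 ]
cr [ 0.6268 -0.1617  0.    ]
scene A [ 0.647 -0.162  0.056]
scene B [ 0.5395 -0.155   0.061 ]
scene C [ 0.5543 -0.3669  0.025 ]
scene knob [ 0.5265 -0.0353  0.098 ]
scene vnear [ 0.5911 -0.1541  0.056 ]
scene vfar [ 0.6559 -0.1625  0.056 ]
scene nest [ 0.6219 -0.171   0.098 ]
scene cr [ 0.6226 -0.1623  0.    ]
topcam [ 0.486 -0.217  1.058] 571.2061773227618
scenecam [0.079 0.292 0.787]
A [ 0.6476 -0.1584] 85.07 dz 0.0001 4357 len 0.149
B [ 0.5384 -0.1517] 81.92 dz -0.0001 4710 len 0.15
C [ 0.5546 -0.3732] 152.42 dz 0.0004 3841 len 0.149
```

The top view shows roller A at (295,188), B at (288,249), C at (413,242) and the red knob at (215,255). The brush is at (370,335), the syringe at (388,160) and the jig plate at (433,170). Furniture lies to the right, past a line from (455,290) to (612,130). Next I'll check clearance beside C and the tool's yaw.

```bash
python3 - <<'E'
from h import *
from scipy.spatial.transform import Rotation as Ro
o=get_obs();print(o["tool_pos"],o["ee_rot"],Ro.from_euler("xyz",o["ee_rot"]).as_matrix().round(3).tolist(),o["time"],o["width"])
P=np.r_[cloud("top",np.load("top.npz")["d"],np.ones((480,640),bool)),cloud("scene",np.load("scene.npz")["d"],np.ones((480,640),bool))]
# distance from C of tall stuff in C's perpendicular frame
a=np.radians(152.42);ax=np.array([np.cos(a),np.sin(a)]);pe=np.array([ax[1],-ax[0]])*1
e=P[:,:2]-[.5546,-.3732]
s,h=e@ax,e@pe
for zl in(.02,.06,.1,.2):
    k=(P[:,2]>zl)&(abs(s)<.06)&(abs(h)>.04)&(abs(h)<.25)
    print(zl,k.sum(),"h+",np.sort(h[k&(h>0)])[:3].round(3),"h-",-np.sort(-h[k&(h<0)])[:3].round(3))
print("pe",pe)
# cradle frame
y=np.radians(-4.93);cx=np.array([np.cos(y),np.sin(y)]);cy=np.array([-cx[1],cx[0]])
e=P[:,:2]-[.6207,-.1561];u,v=e@cx,e@cy
for lo,hi,xa,xb in[(.058,.07,.05,.1),(.04,.05,-.16,-.13),(.03,.04,-.02,.01)]:
    k=(P[:,2]>lo)&(P[:,2]<hi)&(u>xa)&(u<xb)&(abs(v)<.1)
    print("plates",lo,k.sum(),"v",np.histogram(v[k],bins=np.arange(-.08,.081,.004))[0],"u",np.percentile(u[k],[2,98]).round(4) if k.any() else "")
    for sg in(-1,1):
        kk=k&(v*sg>.03)
        if kk.sum()>5: print(sg,np.percentile(v[kk],[5,50,95]).round(4))
E
```

```text
[0.2100341  0.50834078 0.21952709] [3.14146676e+00 7.73715200e-06 2.74978211e+00] [[-0.924, 0.382, 0.0], [0.382, 0.924, 0.0], [-0.0, 0.0, -1.0]] 1.3 0.0940296903209755
0.02 31529 h+ [0.141 0.142 0.143] h- [-0.113 -0.113 -0.114]
0.06 29255 h+ [0.15  0.151 0.151] h- [-0.113 -0.113 -0.114]
0.1 24938 h+ [] h- [-0.113 -0.113 -0.114]
0.2 20990 h+ [] h- [-0.113 -0.114 -0.114]
pe [0.46298666 0.88636525]
plates 0.058 478 v [ 0  0  0 38 60 60 57 16  0  0  0  0  0  0  0  0  0  0  0  1  0  0  0  0
  0  0  0  0  0  0 16 63 63 63 40  1  0  0  0  0] u [0.0575 0.0856]
-1 [-0.0656 -0.0587 -0.0514]
1 [0.0438 0.0507 0.0583]
plates 0.04 202 v [ 0  0  0 19 26 24 20  8  0  0  0  0  0  0  0  0  0  0  0  0  0  0  0  0
  0  0  0  0  0  0  6 27 30 28 14  0  0  0  0  0] u [-0.1507 -0.1395]
-1 [-0.0666 -0.0597 -0.0515]
1 [0.0435 0.0505 0.058 ]
plates 0.03 460 v [ 0  0  0 39 56 52 58 12  0  0  0  0  0  0  0  0  0  0  0  0  0  0  0  0
  0  0  0  0  0  0 17 57 65 60 44  0  0  0  0  0] u [-0.0193  0.0087]
-1 [-0.0661 -0.0589 -0.052 ]
1 [0.0436 0.0509 0.0582]
```

Request:
move_arm(steps=[0,0,0.307,0.281,-0.657,0,1,0,0,0.307,0.281,-0.657,0,1,0,0,0.307,0.281,-0.657,0,1,0,0,0.307,0.281,-0.657,0,1,0,0,0.307,0.281,-0.657,0,1,0,0,0.307,0.281,-0.657,0,1,0,0,0.307,0.281,-0.657,0,1,0,0,0.307,0.281,-0.657,0,1,0,0,0.307,0.281,-0.657,0,1,0,0,0.307,0.281,-0.657,0,1,0,0,0.307,0.281,-0.657,0,1,0,0,0.307,0.281,-0.657,0,1])

```text
time: 2.5
tool_pos: [0.4447, -0.0413, 0.2199]
ee_rot: [3.141, 0.001, 3.056]
wrist_force: [1.1, -0.1, 0.7]
width: 0.0941
finger_force: 0.0
```

Request:
move_arm(steps=[0,0,0,0.045,-0.105,0,1,0,0,0,0.045,-0.105,0,1,0,0,0,0.045,-0.105,0,1,0,0,0,0.045,-0.105,-0.05,1,0,0,0,0.045,-0.105,-0.1,1,0,0,0,0.045,-0.105,-0.14,1,0,0,0,0.045,-0.105,-0.154,1,0,0,0,0.045,-0.105,-0.154,1])

```text
time: 3.3
tool_pos: [0.4877, -0.143, 0.0635]
ee_rot: [3.14, -0.005, 3.057]
wrist_force: [-0.2, 0.0, -0.5]
width: 0.0938
finger_force: 0.0
```

Request:
move_arm(steps=[0,0,0,0.008,-0.005,0,1,0,0,0,0.015,-0.006,0,1,0,0,0,0.021,-0.007,0,1,0,0,0,0.027,-0.008,0,1,0,0,0,0.033,-0.008,0,1,0,0,0,0.039,-0.009,0,1,0,0,0,0.045,-0.009,0,1,0,0,0,0.051,-0.01,0,1,0,0,0,0.056,-0.01,0,1,0,0,0,0.061,-0.011,0,1,0,0,0,0.065,-0.011,0,1,0,0,0,0.068,-0.011,0,1])

```text
time: 4.5
tool_pos: [0.5576, -0.1552, 0.0655]
ee_rot: [3.141, 0.0, 3.057]
wrist_force: [0.2, 0.4, 0.0]
width: 0.0939
finger_force: 0.0
```

```bash
cat >> h.py <<'E'
from scipy.optimize import least_squares
O=np.array([.6204,-.1601]);Y=np.radians(-4.93);CX=np.array([np.cos(Y),np.sin(Y)]);CY=np.array([-CX[1],CX[0]])
def fit(q,c,z,yaw,free=True):
    x=np.array([*c,np.radians(yaw)]);dz=0
    for _ in range(8):
        a=np.array([np.cos(x[2]),np.sin(x[2])]);nn=np.array([-a[1],a[0]]);e=q[:,:2]-x[:2];s=e@a
        k=(abs(np.hypot(e@nn,q[:,2]-z-dz)-.025)<.008)&(abs(s)<.09)&(q[:,2]>z+dz+.003)
        if k.sum()<30: return None
        w=q[k]
        f=lambda y:np.hypot((w[:,:2]-y[:2])@np.array([-np.sin(y[2]),np.cos(y[2])]),w[:,2]-z-y[3])-.025
        r=least_squares(f,[*x,dz],loss="soft_l1",f_scale=.002).x;x=r[:3];dz=r[3]
        a=np.array([np.cos(x[2]),np.sin(x[2])]);s=(w[:,:2]-x[:2])@a
        x[:2]+=a*(np.percentile(s,1)+np.percentile(s,99))/2
    return x,z+dz,k.sum(),np.ptp(np.percentile(s,[1,99]))
def look(items,cams=("top","scene"),save=None):
    q=[]
    for n in cams:
        p,d=snapshot(n);q.append(cloud(n,d,d>0))
        if save: cv2.imwrite(f"pics/{save}_{n}.png",p[...,::-1])
    q=np.vstack(q)
    for n,c,z,yaw in items:
        r=fit(q,c,z,yaw)
        if r is None: print(n,"none");continue
        x,zz,k,L=r;e=x[:2]-O
        print(n,"world",x[:2].round(4),np.degrees(x[2]).round(2),"cradle u,v",(e@CX).round(4),(e@CY).round(4),"z",round(zz,4),k,"L",L.round(3))
    return q
W=lambda u,v:O+u*CX+v*CY
E
python3 - <<'E'
from h import *
look([("A",W(.027,.004),.056,85),("B",W(-.027,.0),.056,85)],save="p1")
o=get_obs();print(o["tool_pos"],o["wrist_force"],o["time"],(np.array(o["tool_pos"])[:2]-O)@CX)
E
```

```text
A world [ 0.6478 -0.1586] 84.52 cradle u,v 0.0271 0.0039 z 0.056 2056 L 0.152
B world [ 0.5966 -0.1565] 84.18 cradle u,v -0.024 0.0016 z 0.0571 1468 L 0.151
[ 0.55754689 -0.15513524  0.06548043] [-0.7925283   0.08926765  0.3745329 ] 4.6 -0.06304724468345638
```

Request:
move_arm(steps=[0,0,0,-0.03,0.003,0,1,0,0,0,-0.03,0.003,0.05,0,0,0,0,-0.05,0.005,0.1,0,0,0,0,-0.076,0.04,0.1,0,0,0,0,-0.078,0.08,0.1,0,0,0,0,-0.078,0.127,0.1,0,0,0,0,-0.078,0.127,0.06,0,0,0,0,-0.078,0.127,0.036,0,0,0,0,-0.078,0.127,0.036,0])

```text
time: 5.5
tool_pos: [0.4761, -0.0271, 0.0977]
ee_rot: [3.141, -0.008, 3.058]
wrist_force: [0.8, -0.9, 0.1]
width: 0.0333
finger_force: 0.0
```

```bash
python3 - <<'E'
from h import *
look([("A",W(.027,.004),.056,85),("B",W(-.027,.0),.056,85)],save="p2")
for n in("top","scene"):
    for s in spot_point(n,"lever_knob")[:1]:
        w=ray(n,s["uv"],.098);print(n,s["score"],w,(w[:2]-O)@CX,(w[:2]-O)@CY)
o=get_obs();t=np.array(o["tool_pos"]);print(t,o["width"],o["wrist_force"],o["time"],(t[:2]-O)@CX,(t[:2]-O)@CY)
E
```

```text
A world [ 0.6466 -0.1586] 84.57 cradle u,v 0.026 0.0038 z 0.0563 2767 L 0.151
B world [ 0.5931 -0.1602] 84.28 cradle u,v -0.0272 -0.0024 z 0.0567 2629 L 0.15
top 0.82 [ 0.52393933 -0.04177197  0.098     ] -0.10627274916680074 0.10960057467679939
scene 0.89 [ 0.53133169 -0.03527157  0.098     ] -0.09946637545576256 0.11671221343970596
[ 0.48042283 -0.02869278  0.10340159] 0.017501713754527977 [ 0.90445747 -0.50627951  0.56956391] 5.7 -0.15075227189869805 0.11889163160857197
```

Request:
move_arm(steps=[0,0,0,0.008,-0.001,0,0,0,0,0,0.018,-0.002,0,0,0,0,0,0.03,-0.003,0,0,0,0,0,0.042,-0.004,0,0,0,0,0,0.054,-0.005,0,0,0,0,0,0.066,-0.006,0,0,0,0,0,0.078,-0.007,0,0,0,0,0,0.09,-0.008,0,0,0,0,0,0.102,-0.009,0,0,0,0,0,0.112,-0.01,0,0,0,0,0,0.12,-0.01,0,0,0,0,0,0.127,-0.011,0,0])

```text
time: 6.9
tool_pos: [0.6066, -0.039, 0.1009]
ee_rot: [3.141, -0.001, 3.057]
wrist_force: [-3.1, 0.5, -0.9]
width: -0.0001
finger_force: 1.0
```

Request:
move_arm(steps=[0,0,0,0.004,0,0,0,0,0,0,0.007,-0.001,0,0,0,0,0,0.007,-0.001,0,0])

```text
time: 7.2
tool_pos: [0.6127, -0.0397, 0.1016]
ee_rot: [3.141, -0.002, 3.057]
wrist_force: [-4.9, 1.1, 1.4]
width: 0.0006
finger_force: 2.1
```

Request:
move_arm(steps=[0,0,0,0.003,0,0,0,0,0,0,0.005,0,0,0,0,0,0,0.005,0,0,0])

```text
time: 7.5
tool_pos: [0.6135, -0.0396, 0.1012]
ee_rot: [3.141, -0.012, 3.057]
wrist_force: [-13.2, 1.9, 5.7]
width: 0.0004
finger_force: 6.8
```

Request:
move_arm(steps=[0,0,0,-0.04,0.003,0,0,0,0,0,-0.05,0.004,0.05,0,0,0,0,-0.05,0.004,0.1,0.5,0,0,-0.395,-0.064,-0.333,0.1,1,0,0,-0.395,-0.064,-0.333,0.1,1,0,0,-0.395,-0.064,-0.333,0.1,1,0,0,-0.395,-0.064,-0.333,0.1,1,0,0,-0.395,-0.064,-0.333,0.1,1,0,0,-0.395,-0.064,-0.333,0.1,1,0,0,-0.395,-0.064,-0.333,0.1,1,0,0,-0.395,-0.064,-0.333,0.1,1])

```text
time: 8.6
tool_pos: [0.5534, -0.3793, 0.2012]
ee_rot: [-3.139, 0.003, 2.655]
wrist_force: [0.3, 1.5, -0.5]
width: 0.069
finger_force: 0.0
```

```bash
python3 - <<'E'
from h import *
o=get_obs();t=np.array(o["tool_pos"]);print(t,o["ee_rot"],o["width"],o["time"])
q=look([("A",W(.027,.004),.056,85),("B",W(-.027,.0),.056,85),("C",(.5546,-.3732),.025,152.4)],save="p3")
e=q[:,:2]-O;u,v=e@CX,e@CY
k=(abs(v-.12)<.02)&(q[:,2]>.085)&(q[:,2]<.13)&(abs(u)<.15);print("knob",k.sum(),u[k].mean(),v[k].mean(),q[k,2].max())
k=(abs(v)<.05)&(q[:,2]>.045)&(q[:,2]<.07)&(u<-.05)&(u>-.09);print("chock",k.sum(),u[k].min() if k.any() else"",q[k,2].max() if k.any() else"")
import subprocess
E
```

```text
[ 0.55339614 -0.37928445  0.20117466] [-3.13879359  0.00316096  2.65521759] 0.06904686815261722 8.6
A world [ 0.6474 -0.1584] 84.99 cradle u,v 0.0268 0.004 z 0.0561 4391 L 0.15
B world [ 0.5941 -0.1589] 84.48 cradle u,v -0.0263 -0.001 z 0.0565 5011 L 0.15
C world [ 0.5532 -0.3725] 152.97 cradle u,v -0.0487 -0.2174 z 0.0257 518 L 0.146
knob 439 0.014197882382208002 0.12132898601458235 0.12959908005398907
chock 1020 -0.06684244079322069 0.06993824358662738
```

View pics/p3_scene.png

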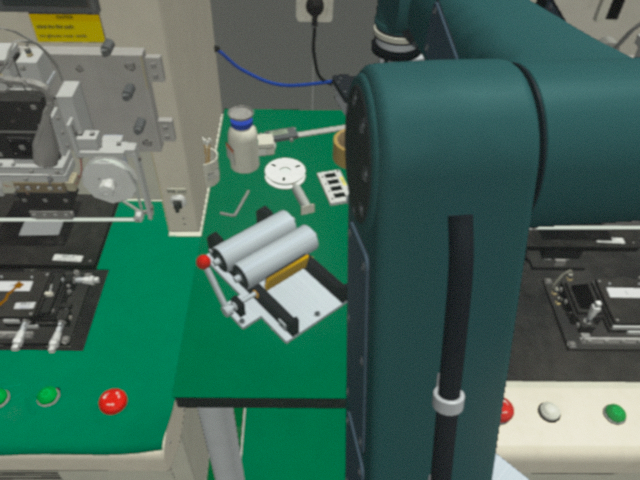

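The scene view shows both rollers seated, the yellow chock up behind B at (288,272) and the knob thrown forward at (203,261). Next I'll pick up C.

Request:
move_arm(steps=[0,0,0,0,0,0,1,0,0,0,0,0,-0.05,1,0,0,0,0,0,-0.1,1,0,0,0,0,0,-0.14,1,0,0,0,0,0,-0.165,1,0,0,0,0,0,-0.173,1,0,0,0,0,0,-0.173,1])

```text
time: 9.4
tool_pos: [0.5543, -0.3715, 0.0279]
ee_rot: [3.141, -0.002, 2.664]
wrist_force: [0.2, -0.2, 0.1]
width: 0.0943
finger_force: 0.0
```

Request:
move_arm(steps=[0,0,0,0,0,0,0,0,0,0,0,0,0,0,0,0,0,0,0,0,0,0,0,0,0,0,0,0,0,0,0,0,0,0,0,0,0,0,0,0,0,0])

```text
time: 10.0
tool_pos: [0.5544, -0.373, 0.0288]
ee_rot: [3.141, 0.0, 2.662]
wrist_force: [-0.5, -1.6, -0.4]
width: 0.0496
finger_force: 23.3
```

Request:
move_arm(steps=[0,0,0,0,0,0.02,0,0,0,0,0,0,0.06,0,0,0,0,0,0,0.1,0,0,0,-0.1,0,0.02,0.14,0,0,0,-0.22,0.01,0.05,0.16,0,0,0,-0.35,0.02,0.08,0.16,0,0,0,-0.48,0.03,0.11,0.16,0,0,0,-0.61,0.04,0.14,0.16,0,0,0,-0.74,0.05,0.17,0.16,0,0,0,-0.87,0.06,0.2,0.16,0,0,0,-1,0.066,0.213,0.16,0,0,0,-1.12,0.066,0.213,0.16,0])

```text
time: 11.2
tool_pos: [0.6204, -0.1573, 0.1869]
ee_rot: [-3.139, -0.002, 1.54]
wrist_force: [0.5, -1.2, -3.6]
width: 0.0495
finger_force: 30.0
```

Request:
move_arm(steps=[0,0,-0.057,0,0,0,0,0,0,-0.057,0,0,0,0,0,0,-0.057,0,0,-0.02,0,0,0,-0.057,0,0,-0.02,0,0,0,-0.057,0,0,-0.02,0])

```text
time: 11.7
tool_pos: [0.6195, -0.1601, 0.1672]
ee_rot: [-3.139, -0.001, 1.485]
wrist_force: [0.8, 0.1, -3.3]
width: 0.0495
finger_force: 30.0
```

```bash
python3 - <<'E'
from h import *
o=get_obs();t=np.array(o["tool_pos"]);print(t,o["ee_rot"],o["width"],o["finger_force"],o["wrist_force"],o["time"],(t[:2]-O)@CX,(t[:2]-O)@CY)
look([("A",W(.027,.004),.056,85),("B",W(-.027,.0),.056,85),("C",t[:2],t[2]-.004,85)],save="p4")
look([("C",t[:2],t[2]-.004,85)],cams=("scene",))
E
```

```text
[ 0.61946873 -0.16012874  0.16722955] [-3.13872639e+00 -7.51050955e-04  1.48516669e+00] 0.04947444393976162 29.998995065689087 [ 0.75558304  0.05435325 -3.3213158 ] 11.7 -0.0009253531540874522 -0.00010866491808412374
A world [ 0.6487 -0.1567] 84.83 cradle u,v 0.0279 0.0058 z 0.0559 1879 L 0.148
B world [ 0.5948 -0.1591] 83.38 cradle u,v -0.0256 -0.0012 z 0.0568 2562 L 0.152
C world [ 0.6195 -0.1615] 84.51 cradle u,v -0.0008 -0.0015 z 0.1641 2497 L 0.152
C world [ 0.623  -0.1415] 85.42 cradle u,v 0.001 0.0188 z 0.1651 1409 L 0.112
```

View pics/p4_scene.png

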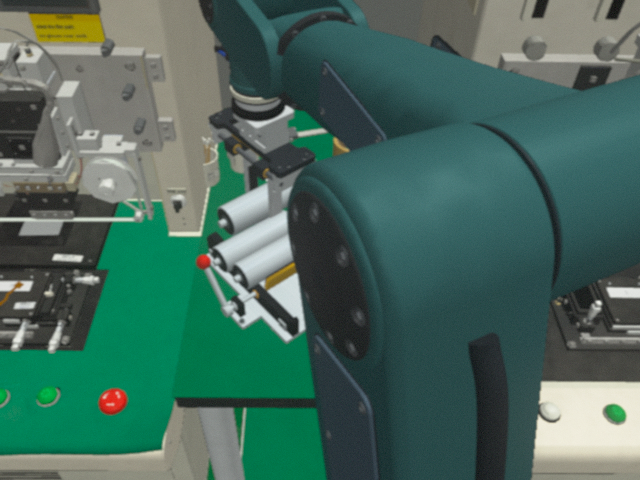

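The scene view shows C held level over the pair, with its end at (225,220) and the knob still forward at (203,261). I'll lower it slowly.

Request:
move_arm(steps=[0,0,0,0.001,0,-0.015,0,0,0,0,0.001,0,-0.03,0,0,0,0,0.001,0,-0.042,0,0,0,0,0.001,0,-0.05,0,0,0,0,0.001,0,-0.054,0,0,0,0,0.001,0,-0.057,0,0,0,0,0.001,0,-0.06,0,0,0,0,0.001,0,-0.062,0,0,0,0,0.001,0,-0.062,0])

```text
time: 12.75
tool_pos: [0.6213, -0.1602, 0.1066]
ee_rot: [3.141, 0.0, 1.485]
wrist_force: [0.7, -0.4, -2.5]
width: 0.0496
finger_force: 30.0
```

Request:
move_arm(steps=[0,0,0,0,0,-0.001,0,0,0,0,0,0,-0.002,0,0,0,0,0,0,-0.003,0,0,0,0,0,0,-0.003,0])

```text
time: 13.15
tool_pos: [0.6211, -0.1601, 0.1033]
ee_rot: [-3.141, -0.0, 1.485]
wrist_force: [-0.1, 0.2, -3.8]
width: 0.0495
finger_force: 30.0
```

Request:
move_arm(steps=[0,0,0,0,0,-0.001,0,0,0,0,0,0,-0.001,0,0,0,0,0,0,-0.002,0,0,0,0,0,0,-0.002,0])

```text
time: 13.55
tool_pos: [0.6213, -0.1602, 0.1024]
ee_rot: [3.141, 0.0, 1.485]
wrist_force: [-1.8, 0.0, 1.1]
width: 0.0497
finger_force: 30.0
```

Request:
move_arm(steps=[0,0,0,0,0,0,0.56,0,0,0,0,0,0,0.62,0,0,0,0,0,0,0.75,0,0,0,0,0,0,0.75,0,0,0,0,0,0,0.75])

```text
time: 14.05
tool_pos: [0.6214, -0.1602, 0.1016]
ee_rot: [3.141, 0.0, 1.485]
wrist_force: [0.9, 0.7, -0.9]
width: 0.0704
finger_force: 0.0
```

Request:
move_arm(steps=[0,0,0,0,0,0.01,0.75,0,0,0,0,0,0.03,0.75,0,0,0,0,0,0.07,0.75,0,0,0,0,0,0.12,0.75,0,0,0,-0.05,0,0.15,0.75,0,0,0,-0.1,0.05,0.16,0.75,0,0,0,-0.15,0.1,0.16,0.75,0,0,0,-0.2,0.15,0.16,0.75,0,0,0,-0.22,0.2,0.16,0.75,0,0,0,-0.22,0.25,0.16,0.75,0,0,0,-0.22,0.25,0.16,0.75,0,0,0,-0.22,0.25,0.16,0.75])

```text
time: 15.25
tool_pos: [0.3994, 0.0932, 0.2633]
ee_rot: [3.139, -0.002, 1.49]
wrist_force: [-0.2, -0.4, -0.3]
width: 0.0705
finger_force: 0.0
```

```bash
python3 - <<'E'
from h import *
o=get_obs();print(o["tool_pos"],o["wrist_force"],o["time"])
q=look([("A",W(.027,.004),.056,85),("B",W(-.027,.0),.056,85),("C",W(0,0),.098,85)],save="p5")
E
```

```text
[0.3994347  0.09316961 0.26325602] [-0.17863177 -0.42424219 -0.28942086] 15.25
A world [ 0.6461 -0.16  ] 85.01 cradle u,v 0.0256 0.0023 z 0.0566 975 L 0.148
B world [ 0.592  -0.1611] 84.27 cradle u,v -0.0282 -0.0034 z 0.0563 2124 L 0.147
C world [ 0.6193 -0.163 ] 84.91 cradle u,v -0.0009 -0.003 z 0.0986 2627 L 0.148
```

View pics/p5_top.png

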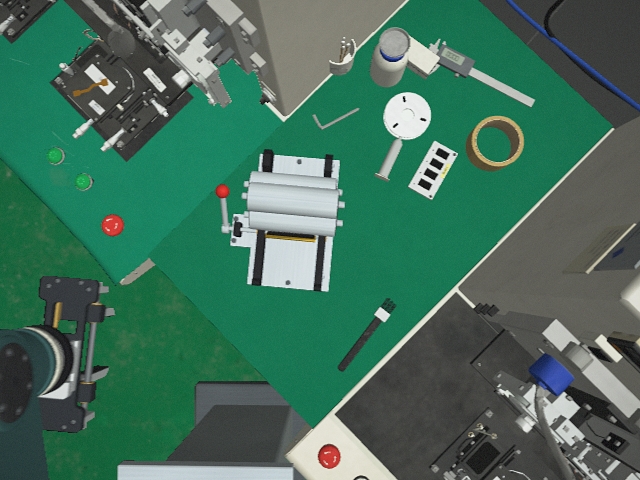

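The final top view shows C square on the pair at (293,203), the chock up at (290,238) and the knob forward at (222,191). The bystanders haven't moved, and the arm is clear.

```bash
python3 -c "
from bench import *
print(close_job())"
```

```text
the job is handed in; nothing more can be done
None
```

I handed the job in at about 15 s of the 51 s: roller B is seated in the near V, the chock is up behind it, and roller C lies square in the valley, within 1 mm across and about 3 mm lengthwise by my measurement; the interface returned no verdict.

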